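Kit the shaft parts into the tray

TASK

Make up the kit for the shaft: put the ball bearing, the gear, the shaft collar and the hexagon nut into the grey tray, one to a compartment, in this order starting from the compartment next to the tray's pull tab: bearing, gear, collar, nut. Each must lie flat inside its own compartment, the same side up as it lies on the bench. The steel ring, the brass bush and the collet do not belong to the kit: leave them standing where they are.

Things in the scene. Friction and masses are not known exactly. Their poses are not given: they have to be found in the camera images.
- tray: grey tray 267 (x) x 118 mm (y), fixed, any yaw; origin: centre of underside, z up. Flat slotted pull tab (6 high) sticks out 27 mm at the -x end. Floor 3 mm thick, rim 4 thick and 10 high, three cross ribs 3 thick and 8 high (heights from the bench). Compartments 110 wide in y; from the tab, centres x = -94.5, -19.5, 50.5, 106.5 mm, lengths 70, 74, 60, 46 mm: bearing, gear, collar, nut
- bearing: ball bearing, a bright steel ring with a black seal between its outer and inner rings, 52 mm across, 15 mm high, lying flat; origin at the centre of its underside, z up. Belongs to the first compartment, next to the pull tab
- gear: small steel spur gear with teeth all round, lying flat with its hub up: toothed disc 56 mm across and 12 mm high, on it the hub 33 mm across, 20 mm high over all; origin at the centre of its underside, z up. Second compartment
- collar: shaft collar, a dark thick steel ring with a set screw in its side, 42 mm across, 14 mm high, lying flat; origin at the centre of its underside, z up. Third compartment
- nut: zinc hexagon nut, 24 mm across the flats (two flats face its +x and -x), 28 mm across the corners (along its y), 13 mm high, lying flat; origin at the centre of its underside, z up. Fourth compartment, the one farthest from the pull tab
- steel_ring: plain bright steel spacer ring, 38 mm across, 13 mm high, lying flat; origin at the centre of its underside. Not part of the kit: leave it
- brass_bush: flanged brass bush standing on its flange, 40 mm across, 28 mm high; origin at the centre of its underside. Not part of the kit: leave it
- collet: steel spring collet standing upright, 33 mm across, 47 mm high; origin at the centre of its underside. Not part of the kit: leave it. (At the back of the bench, beyond x = 0.72 m, stands a black tote full of castings, about 0.25 m high: keep the gripper out of it)
Not all that is in view belongs to the job. What is shaped like the collar but green or purple is not meant.

How it is judged:
At the end, for the whole second after the job is handed in: Bearing, gear, collar, nut in compartments 1 to 4 from the pull tab, each within 12 mm of its centre lengthwise and 45 mm across, flat (tilt under 0.1 rad, underside under 7 mm above the tray's, same side up) and at rest; ring, bush and collet within 30 mm of where they stood (x of bearing in the frame of tray between -0.1065 and -0.0825 m and y of bearing in the frame of tray between -0.045 and 0.045 m and z of each of bearing, gear, collar, nut in the frame of tray below 0.007 m and angle between each of bearing, gear, collar, nut's own z axis and vertical below 0.1 rad and linear speed of each of bearing, gear, collar, nut below 0.02 m/s and x of gear in the frame of tray between -0.0315 and -0.0075 m and y of gear in the frame of tray between -0.045 and 0.045 m and x of collar in the frame of tray between 0.0385 and 0.0625 m and y of collar in the frame of tray between -0.045 and 0.045 m and x of nut in the frame of tray between 0.0945 and 0.1185 m and y of nut in the frame of tray between -0.045 and 0.045 m and distance of each of steel_ring, brass_bush, collet from where it was at the start of the episode below 0.03 m); the robot touches nothing.
It fails at once if the steel ring is moved by more than 30 mm (distance of steel_ring from where it was at the start of the episode above 0.03 m).
It fails at once if the brass bush is moved by more than 30 mm (distance of brass_bush from where it was at the start of the episode above 0.03 m).
It fails at once if the collet is moved by more than 30 mm (distance of collet from where it was at the start of the episode above 0.03 m).
It also fails if it takes over 102 s, if anything falls off the work surface, if the arm or the gripper's body presses on something with over 40 N, if the wrist force passes 120 N, or if a joint passes its speed limit or range.

ROBOT

A 6-joint arm with a two-finger parallel gripper is mounted at the origin on a cart in front of the work surface, level with it; the furniture and walls round the work are solid. World frame = base frame: x ahead of the robot, y to its left, z up, the work surface at z = 0. Lengths are in m, angles in rad, forces in N, time in s.
With the tool pointing down it reaches from about 0.4 to 0.925 m from the base axis. Payload 3.4 kg.
Tool frame: the origin (TCP) lies on the front face of the gripper's body, between the roots of the fingers; the fingertips stand 73 mm ahead of it and the grasp point (between the pads) lies 54 mm ahead of it; z points along the fingers, y is the line along which they close (so a half turn about z gives the same grasp; the last joint's range is limited). The gripper opens to 85 mm and grips with 20 to 120 N. Pads are 22 mm wide; open, the fingers measure 114 mm over their backs; the gripper's body (76 mm by 85 mm) begins 54 mm behind the grasp point. The pads swing forward as they close: fully open they stand 13 mm farther back than shut.
Start: joints at [-0.073, 0.307, 1.506, -0, 1.328, -0.073], TCP at [0.575, -0, 0.304] pointing down, gripper open.
Joint ranges: [-3.12, 3.12], [-1.05, 2.28], [0.14, 2.33], [-1.42, 4.57], [0.1, 2.73], [-2.68, 2.68]. Speed limits (rad/s): [2.57, 2.57, 3.14, 3.14, 3.14, 3.14].

INTERFACE

Orientations are given as [roll, pitch, yaw] about the fixed x, y, z axes, in that order (R = Rz(yaw) Ry(pitch) Rx(roll)).
In Python, from station import robot gives the robot as it stands.
- The arm moves only by the shell command python3 -m creep 'ROWS'. ROWS is JSON, a list of rows, each a list of 7 numbers: the turn, a rotation vector about the tool's x, y, z in degrees, then the shift along the tool's x, y, z in mm, then the opening, from 0 (shut) to 1 (fully open). In form: [[wx, wy, wz, x, y, z, jaw], ...]. A call has 1 to 20 rows; each row shifts and turns the commanded pose from where the row before left it, along the tool's axes as they then stand; what a row does not reach is not made up. A row lasts 1/12 s, in which the tool goes at most 41.7 mm and 7.16 degrees, less where a joint would pass 70% of its speed; a pose out of reach is approached as far as the arm can. A call with a gripper value outside its range is refused whole. The fingers move at their own pace and stop on an object; the grip force is fixed at half the most. Time passes only in rows, so rows that do not move let the fingers close. It gives the time, the measured TCP pose, the force, the opening and the grip force at its end, in the units of the state.
- robot.observe(): the state, without advancing time (a new reading comes with each control period).
- robot.grab_frame(name): name is "scene" or "side" or "wrist"; returns (picture, depth): 480x640x3 uint8, red, green, blue; 480x640 float32, m along the optical axis (not along the pixel's ray), 0 where there is no reading.
- robot.camera_info(name): a dict with "fx", "fy", "cx", "cy" (pixels), "R" (3x3) and "t" (3): a world point X has camera coordinates R X + t. Camera axes: x right, y down, z forward; pixel columns grow to the right and rows downward; lengths in m; the calibration is good to about 2 mm. A picture is of the moment at which its call begins: read the wrist's pose just before it. camera_info takes no time and is no camera call; for the wrist camera it gives the pose at the moment of the call.
- robot.close_job(): hands the job in; it is judged then, once.
The state is a dict: "time_s": time; "q": joint angles; "dq": joint speeds; "joint_efforts": joint torques, N m; "eef_pos": TCP position; "orientation": TCP orientation; "contact_force": force on the tool from outside, world axes, zero at the start; "wrist_torque": the same for the moment, N m; "finger_gap": finger opening in m; "grip_force": force on a finger pad.
Only numpy, scipy, OpenCV 4.12 (cv2) and the standard library are available. Lean on these libraries where they do the work, as an engineer would, in place of code of your own. Each camera call takes 0.05 s, during which the arm holds its last target. There are 200 camera calls.

## Working session

There is one attempt and no reset: what is moved stays moved. The work goes in short steps, Python scripts to look and compute and a shell command to move; the robot and the scene stay as the last step left them, time stands still between calls to the robot, and variables do not carry over. Pictures are saved under pics/ and viewed, at most 14 in all, crops included, and the job is handed in when it is done.

```bash
mkdir -p pics; ls
python3 - <<'E'
from station import robot
import cv2,numpy as np
s=robot.observe(); print({k:np.round(v,3).tolist() for k,v in s.items()})
for n in ["scene","side","wrist"]:
    p,d=robot.grab_frame(n); ci=robot.camera_info(n)
    cv2.imwrite(f"pics/{n}0.png",p[:,:,::-1]); np.savez(f"{n}0.npz",p=p,d=d,**{k:np.array(ci[k]) for k in ci})
    R=np.array(ci["R"]);print(n,ci["fx"],ci["cx"],ci["cy"],np.round(-R.T@np.array(ci["t"]),3),np.round(R,3).tolist(),d.min(),d.max())
E
```

```text
pics
{'time_s': 0.0, 'q': [-0.074, 0.308, 1.508, 0.0, 1.328, -0.074], 'dq': [-0.002, -0.0, -0.001, 0.0, -0.001, 0.0], 'joint_efforts': [-0.002, -45.756, -25.192, -0.0, 0.013, -0.0], 'eef_pos': [0.574, 0.0, 0.303], 'orientation': [-3.139, -0.0, 1.571], 'contact_force': [-0.034, -0.115, -0.426], 'wrist_torque': [0.039, -0.063, 0.018], 'grip_force': 0.0, 'finger_gap': 0.085}
scene 484.610412047584 313.3013948344108 239.6485544937658 [ 0.11  -0.579  0.697] [[0.857, -0.515, -0.007], [-0.33, -0.538, -0.776], [0.396, 0.668, -0.63]] 0.0 3.9991739
side 452.73901759635095 317.5103374612928 244.61883517554622 [ 0.11  -0.341  0.64 ] [[0.71, -0.704, 0.003], [-0.495, -0.502, -0.709], [0.501, 0.502, -0.705]] 0.0 3.763887
wrist 417.01246720517923 321.0570964301253 240.53486271149885 [0.574 0.07  0.373] [[1.0, -0.001, -0.0], [-0.0, -0.962, 0.273], [-0.0, -0.273, -0.962]] 0.0 0.46505964
```

View pics/scene0.png

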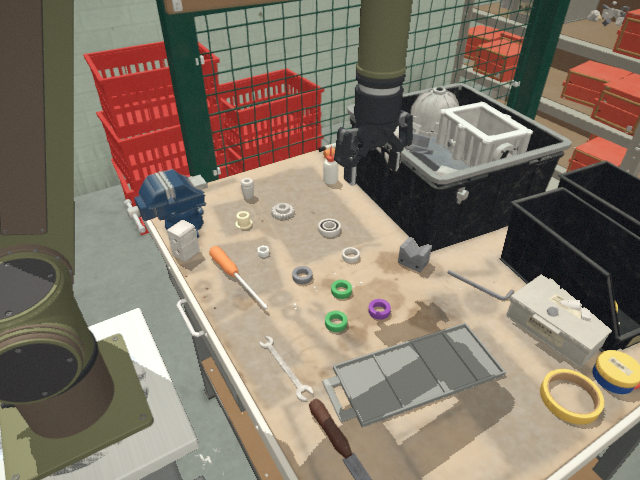

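View pics/wrist0.png

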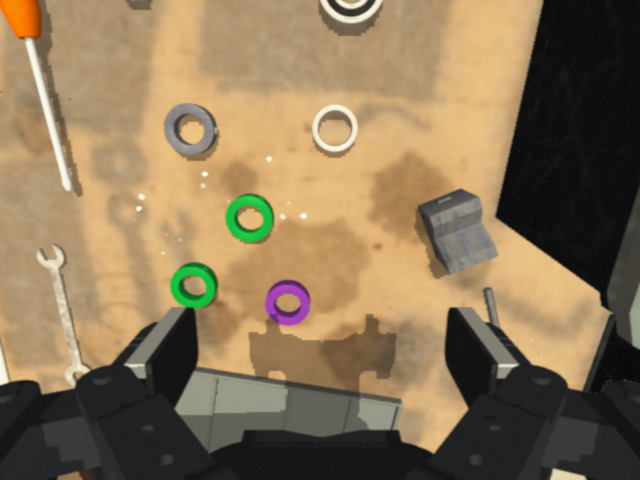

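View pics/side0.png

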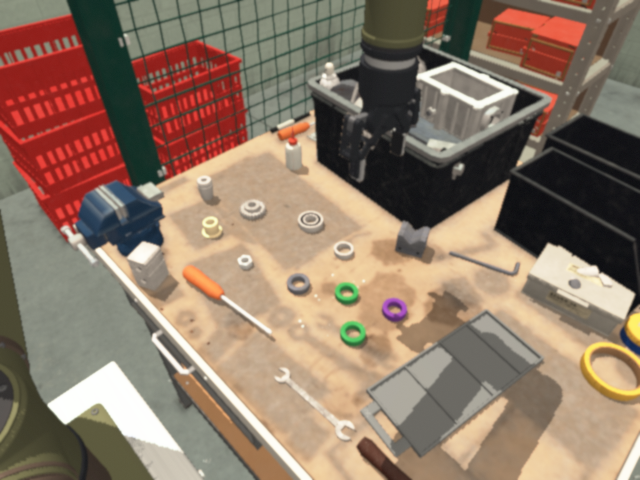

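The pictures show these candidates (scene pixels):
- **Collar:** the dark one at (302,275). The greens at (341,289) and (336,321) and the purple at (380,309) are excluded.
- **Bearing:** (329,227), with a black seal. The bright ring at (351,255) is the steel spacer.
- **Gear:** (283,211).
- **Nut:** (264,251).
- **Bush and collet:** (243,220) and (248,189), both to be left.
- **Tray:** its tab is at the left end, (335,395).

Next I measure them.

```bash
cat > h.py <<'E'
import numpy as np,cv2
from station import robot
def cloud(d,c):
    v,u=np.mgrid[:480,:640]
    P=np.stack([(u-c["cx"])/c["fx"]*d,(v-c["cy"])/c["fy"]*d,d],-1)
    return (P-np.array(c["t"]))@np.array(c["R"])
def ray(u,v,z,c):
    R=np.array(c["R"]);o=-R.T@np.array(c["t"])
    r=R.T@np.array([(u-c["cx"])/c["fx"],(v-c["cy"])/c["fy"],1]); return o+r*(z-o[2])/r[2]
def snap(n,f):
    c=robot.camera_info(n);p,d=robot.grab_frame(n);cv2.imwrite(f"pics/{f}.png",p[:,:,::-1]);return p,d,c
E
python3 - <<'E'
from h import *
px={"scene":dict(bearing=(329,227),gear=(283,211),collar=(302,275),nut=(264,251),ring=(351,255),bush=(243,220),collet=(248,189),g1=(341,289),g2=(336,321),pur=(380,309),vblock=(414,254)),
"side":dict(bearing=(311,220),gear=(252,209),collar=(298,284),nut=(245,262),ring=(344,250),bush=(211,226),collet=(205,187),g1=(346,293),g2=(352,333),pur=(395,310),vblock=(412,238))}
for n in px:
    c=dict(np.load(n+"0.npz"));P=cloud(c["d"],c);ok=c["d"]>0
    m=(ok&(P[...,2]>.006)&(P[...,2]<.08)&(P[...,0]>.2)&(P[...,0]<.8)&(abs(P[...,1])<.5)).astype(np.uint8)
    print(n,"bench z",np.median(P[300:310,230:250,2]))
    k,L,st,_=cv2.connectedComponentsWithStats(m)
    for o,(u,v) in px[n].items():
        w=L[v-12:v+13,u-12:u+13];w=w[w>0]
        if len(w)==0: print(o,"none");continue
        l=np.bincount(w).argmax();Q=P[L==l];h=np.percentile(Q[:,2],95)
        T=Q[Q[:,2]>h-.004];(x,y),r=cv2.minEnclosingCircle((T[:,:2]*1000).astype(np.float32))
        (a,b),rr=cv2.minEnclosingCircle((Q[:,:2]*1000).astype(np.float32))
        print(o,len(Q),"h",round(h*1000,1),"top c",round(x),round(y),"d",round(2*r),"| all",round(a),round(b),round(2*rr))
    # tray: grey pixels z 0..14mm in the region
c=dict(np.load("scene0.npz"));P=cloud(c["d"],c);hsv=cv2.cvtColor(c["p"],cv2.COLOR_RGB2HSV)
m=((hsv[...,1]<50)&(P[...,2]>.0065)&(P[...,2]<.016)&(c["d"]>0)).astype(np.uint8);m[:320]=0
m=cv2.morphologyEx(m,cv2.MORPH_CLOSE,np.ones((9,9)));k,L,st,_=cv2.connectedComponentsWithStats(m)
for l in np.argsort(-st[1:,4])[:3]+1:
    Q=P[(L==l)];Q=Q[Q[:,2]>.006];print(st[l],cv2.minAreaRect((Q[:,:2]*1000).astype(np.float32)))
i=c["p"][310:440,310:520,::-1];cv2.imwrite("pics/tray.png",cv2.resize(i,None,fx=3.5,fy=3.5,interpolation=cv2.INTER_CUBIC))
i=c["p"][170:300,220:370,::-1];cv2.imwrite("pics/objs.png",cv2.resize(i,None,fx=4.5,fy=4.5,interpolation=cv2.INTER_CUBIC))
E
```

```text
scene bench z 0.0004643486961485372
bearing 288 h 16.9 top c 597 170 d 55 | all 596 169 57
gear 278 h 22.5 top c 536 286 d 36 | all 537 287 58
collar 228 h 16.1 top c 464 64 d 45 | all 464 64 45
nut 83 h 14.3 top c 428 175 d 28 | all 428 175 28
ring 137 h 15.1 top c 587 65 d 41 | all 587 65 41
bush 172 h 29.7 top c 439 296 d 34 | all 437 296 35
collet 226 h 48.4 top c 495 397 d 33 | all 494 396 35
g1 246 h 16.0 top c 510 -12 d 45 | all 510 -12 45
g2 289 h 15.8 top c 455 -77 d 44 | all 455 -77 45
pur 277 h 15.5 top c 543 -96 d 45 | all 543 -96 45
vblock 3279 h 75.8 top c 779 129 d 327 | all 725 126 368
side bench z 0.0010220485069176223
bearing 359 h 16.3 top c 594 170 d 57 | all 595 170 57
gear 379 h 21.7 top c 534 287 d 39 | all 534 285 58
collar 307 h 15.9 top c 462 63 d 44 | all 462 63 45
nut 114 h 15.7 top c 428 174 d 27 | all 428 174 28
ring 166 h 14.4 top c 585 63 d 41 | all 585 63 41
bush 239 h 29.3 top c 434 294 d 32 | all 435 294 33
collet 303 h 48.4 top c 496 395 d 35 | all 495 395 35
g1 328 h 15.6 top c 510 -14 d 44 | all 509 -14 44
g2 384 h 15.7 top c 453 -78 d 43 | all 453 -78 43
pur 343 h 15.6 top c 541 -96 d 42 | all 541 -96 43
vblock 4002 h 75.3 top c 778 143 d 358 | all 728 140 400
[ 323  322  183  104 2447] ((349.18182373046875, -322.06536865234375), (655.6348876953125, 250.90887451171875), 26.108304977416992)
[517 320 117  46 440] ((469.26226806640625, -405.5063171386719), (779.2767944335938, 171.21743774414062), 13.383885383605957)
[343 453  29  27 391] ((234.14517211914062, -449.8067626953125), (355.9635009765625, 40.745941162109375), 52.67257308959961)
```

View pics/tray.png

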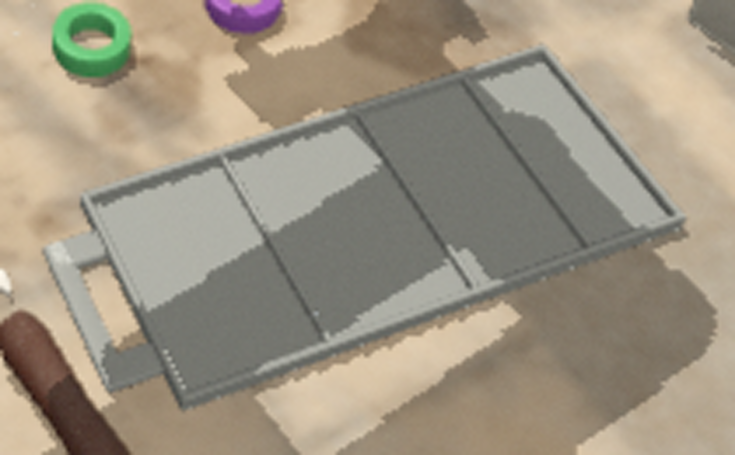

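View pics/objs.png

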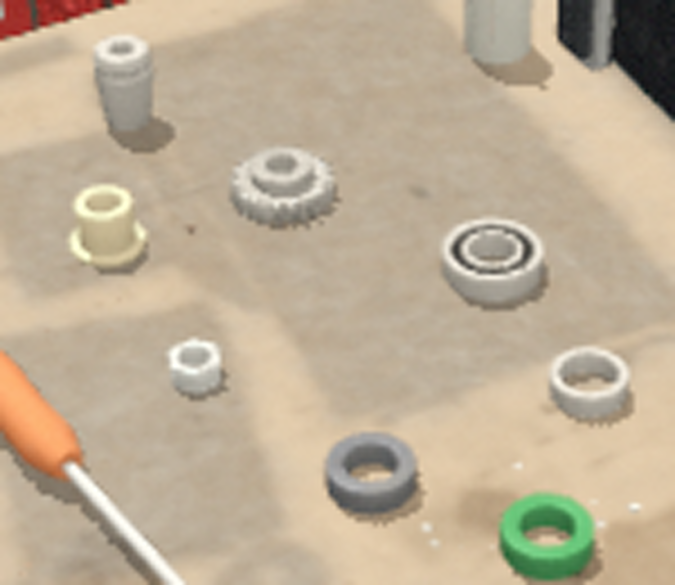

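The crops confirm the choices: bearing with seal, gear hub up, dark collar, hex nut. All sizes match the ones given. The tray rim corners are clear in the crop at (82,200), (183,400), (683,215) and (545,48), and the tab is on the left.

Run:
```python
from h import *
c=dict(np.load("scene0.npz"))
K=np.array([(82,198),(183,404),(684,217),(545,47)])/3.5+310-.36
C=np.array([ray(u,v,.010,c)[:2]*1000 for u,v in K]);print(C.round())
print("sides",[round(np.linalg.norm(C[i]-C[(i+1)%4])) for i in range(4)])
ex=(C[2]+C[3]-C[0]-C[1]);ex/=np.linalg.norm(ex);ey=np.array([-ex[1],ex[0]]);o=C.mean(0)
print("centre",o.round(1),"yaw deg",np.degrees(np.arctan2(ex[1],ex[0])).round(1))
for n,x in dict(bearing=-94.5,gear=-19.5,collar=50.5,nut=106.5).items(): print(n,(o+ex*x).round(1))
P=cloud(c["d"],c)
for n,q in dict(bearing=(595,170),gear=(535,286),collar=(463,64),nut=(428,175)).items():
    D=np.hypot(P[...,0]-q[0]/1e3,P[...,1]-q[1]/1e3);m=(c["d"]>0)&(P[...,2]>.006)&(P[...,2]<.2)&(D>.032)&(D<.09)
    Q=P[m];print(n,len(Q), "nearest",(Q[D[m].argmin()]*1000).round() if len(Q) else "", "z max",Q[:,2].max().round(3) if len(Q) else "")
```

```text
[[ 394. -162.]
 [ 373. -275.]
 [ 635. -321.]
 [ 655. -208.]]
sides [115, 265, 114, 265]
centre [ 514.5 -241.7] yaw deg -10.0
bearing [ 421.5 -225.2]
gear [ 495.3 -238.3]
collar [ 564.2 -250.4]
nut [ 619.4 -260.2]
bearing 9 nearest [584.  84.  13.] z max 0.015
gear 24 nearest [452. 287.   6.] z max 0.029
collar 113 nearest [501.   7.  12.] z max 0.016
nut 113 nearest [354. 155.  20.] z max 0.03
```

```bash
python3 -m creep '[[0,0,-6.7,0,0,12,1],[0,0,-6.7,0,0,12,1],[0,0,-6.7,0,0,12,1],[0,0,-6.7,0,0,12,1],[0,0,-6.7,0,0,12,1],[0,0,-6.7,0,0,12,1],[0,0,-6.7,0,0,12,1],[0,0,-6.7,0,0,12,1],[0,0,-6.7,0,0,12,1],[0,0,-6.7,0,0,12,1],[0,0,-6.7,0,0,12,1],[0,0,-6.3,0,0,12,1],[0,0,0,1.8,30,0,1],[0,0,0,1.8,30,0,0.9],[0,0,0,1.8,30,0,0.9],[0,0,0,1.8,30,0,0.9],[0,0,0,1.8,30,0,0.9],[0,0,0,0,20,0,0.9],[0,0,0,0,0,0,0.9]]'
```

```text
time_s: 1.73
eef_pos: [0.5964, 0.173, 0.1597]
orientation: [3.139, 0.001, 2.97]
contact_force: [1.0, -0.2, 0.3]
finger_gap: 0.0768
grip_force: 0.0
```

```bash
cat >> h.py <<'E'
def find(f,exp,h,tgt=None):
    """centre (mm) of the raised thing near exp (mm) from the wrist view; and the tool-axis shift to it"""
    s=robot.observe();p,d,c=snap("wrist",f);P=cloud(d,c)*1000
    D=np.hypot(P[...,0]-exp[0],P[...,1]-exp[1]);m=(d>0)&(D<38)&(P[...,2]>h-5)&(P[...,2]<h+6)
    T=P[m];(x,y),r=cv2.minEnclosingCircle(T[:,:2].astype(np.float32))
    print("n",len(T),"centre",round(x,1),round(y,1),"dia",round(2*r,1),"z",T[:,2].mean().round(1),"p2-98",np.percentile(T[:,:2],[2,98],axis=0).round().tolist())
    go(s,(x,y)); return m
def go(s,t):
    e=np.array(s["eef_pos"])*1000;w=s["orientation"][2];dx=np.array(t)-e[:2]
    print("tcp",e.round(1),"tool shift x,y",round(dx@[np.cos(w),np.sin(w)],1),round(dx@[np.sin(w),-np.cos(w)],1))
E
python3 -c "
from h import *
find('w1',(595,170),15)"
```

```text
n 5482 centre 596.3 170.6 dia 52.4 z 14.1 p2-98 [[572.0, 147.0], [619.0, 194.0]]
tcp [596.4 173.  159.7] tool shift x,y -0.3 -2.4
```

```bash
python3 -m creep '[[0,0,0,0,-2.4,20,0.9],[0,0,0,0,0,25,0.9],[0,0,0,0,0,25,0.9],[0,0,0,0,0,12,0.9],[0,0,0,0,0,4,0.9],[0,0,0,0,0,0,0.9],[0,0,0,0,0,0,0.3],[0,0,0,0,0,0,0.3],[0,0,0,0,0,0,0.3],[0,0,0,0,0,0,0.3],[0,0,0,0,0,0,0.3],[0,0,0,0,0,0,0.3]]'
```

```text
time_s: 2.78
eef_pos: [0.5966, 0.1668, 0.076]
orientation: [3.14, 0.004, 2.967]
contact_force: [0.2, -2.0, 6.6]
finger_gap: 0.049
grip_force: 62.1
```

```bash
python3 -m creep '[[0,0,0,0,0,-15,0.3],[0,0,0,0,0,-25,0.3],[0,0,0,0,0,-20,0.3],[0,0,0,8,-32,-5,0.3],[0,0,0,8,-32,0,0.3],[0,0,0,8,-32,0,0.3],[0,0,0,8,-32,0,0.3],[0,0,0,8,-32,0,0.3],[0,0,0,8,-32,0,0.3],[0,0,0,8,-32,0,0.3],[0,0,0,8,-32,0,0.3],[0,0,0,8,-32,0,0.3],[0,0,0,8,-32,0,0.3],[0,0,0,8,-32,0,0.3],[0,0,0,8,-32,0,0.3],[0,0,0,8,-32,0,0.3],[0,0,0,0,0,0,0.3],[0,0,0,0,0,0,0.3]]'; python3 -c "
from h import *
s=robot.observe();go(s,(421.5,-225.2));print(s['finger_gap'],s['grip_force']);snap('wrist','w2')"
```

```text
time_s: 4.28
eef_pos: [0.4202, -0.2266, 0.1395]
orientation: [-3.141, 0.001, 2.963]
contact_force: [-0.4, 0.5, -0.2]
finger_gap: 0.0489
grip_force: 62.3
tcp [ 420.2 -226.6  139.5] tool shift x,y -1.0 1.6
0.04890584008961819 62.33225226402283
```

View pics/w2.png

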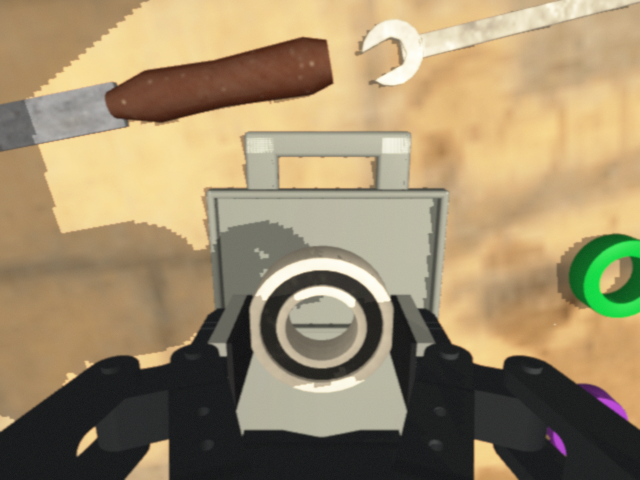

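The bearing is held level, centred at (322,318). The tray's tab end rim runs from (207,190) to (446,190). I'll compute both.

```bash
python3 -c "
from h import *
s=robot.observe();p,d,c=snap('wrist','w3')
A=ray(207,189,.01,c)[:2]*1000;B=ray(447,189,.01,c)[:2]*1000;print(A,B,np.linalg.norm(A-B))
ex=np.array([-(B-A)[1],(B-A)[0]])/np.linalg.norm(B-A);ex*=np.sign(ex[0]);print('yaw',np.degrees(np.arctan2(ex[1],ex[0])),'comp1',(A+B)/2+ex*39,'tray centre',(A+B)/2+ex*133.5);t=(A+B)/2+ex*39;go(s,t)
P=cloud(d,c)*1000;e=np.array(s['eef_pos'])*1000
m=(d>0)&(np.hypot(P[...,0]-e[0],P[...,1]-e[1])<29)&(P[...,2]>70)&(P[...,2]<82);Q=P[m];w=s['orientation'][2]
L=(Q[:,:2]-e[:2])@np.array([[np.cos(w),np.sin(w)],[np.sin(w),-np.cos(w)]]).T
print(len(Q),np.percentile(Q[:,2],[5,50,95]),cv2.minEnclosingCircle(L[abs(L[:,1])<20].astype(np.float32)))
"
```

```text
[ 372.67802231 -271.69314113] [ 392.97008392 -158.43620449] 115.06042526495632
yaw -10.157813958231179 comp1 [ 421.21275643 -221.94271451] tray centre [ 514.23153754 -238.60873863]
tcp [ 420.5 -225.5  139.4] tool shift x,y -0.1 3.6
13915 [73.31968977 77.38776974 78.93830923] ((1.0638046264648438, 1.2109942436218262), 26.422039031982422)
```

```bash
python3 -m creep '[[0,0,0,0,3,20,0.3],[0,0,0,0,0,22,0.3],[0,0,0,0,0,10,0.3],[0,0,0,0,0,4,0.3],[0,0,0,0,0,3,0.3],[0,0,0,0,0,0,0.3],[0,0,0,0,0,0,0.8],[0,0,0,0,0,0,0.8],[0,0,0,0,0,0,0.8],[0,0,0,0,0,0,0.8],[0,0,0,0,0,-10,0.8],[0,0,0,0,0,-25,0.8],[0,0,0,0,0,-25,0.8],[0,0,0,0,0,-20,0.8],[0,0,0,0,0,0,0.8]]';python3 -c "
from h import *
s=robot.observe();find('w4',(421,-223),18);go(s,(536,286.5))"
```

```text
time_s: 5.63
eef_pos: [0.4231, -0.2235, 0.1638]
orientation: [-3.138, 0.008, 2.967]
contact_force: [1.4, 0.2, -0.0]
finger_gap: 0.0681
grip_force: 0.0
n 5488 centre 421.0 -220.5 dia 52.3 z 17.0 p2-98 [[397.0, -244.0], [444.0, -197.0]]
tcp [ 423.1 -223.5  163.8] tool shift x,y 2.6 2.6
tcp [ 423.1 -223.5  163.8] tool shift x,y -22.5 521.8
```

```bash
python3 -m creep '[[0,0,0,-1.5,20,0,0.9],[0,0,0,-1.5,36,0,0.9],[0,0,0,-1.5,36,0,0.9],[0,0,0,-1.5,36,0,0.9],[0,0,0,-1.5,36,0,0.9],[0,0,0,-1.5,36,0,0.9],[0,0,0,-1.5,36,0,0.9],[0,0,0,-1.5,36,0,0.9],[0,0,0,-1.5,36,0,0.9],[0,0,0,-1.5,36,0,0.9],[0,0,0,-1.5,36,0,0.9],[0,0,0,-1.5,36,0,0.9],[0,0,0,-1.5,36,0,0.9],[0,0,0,-1.5,36,0,0.9],[0,0,0,-1.5,36,0,0.9],[0,0,0,0,22,0,0.9],[0,0,0,0,12,0,0.9],[0,0,0,0,0,0,0.9],[0,0,0,0,0,0,0.9]]';python3 -c "
from h import *
find('w5',(536,286),10);find('w6',(536,286),20)"
```

```text
time_s: 7.27
eef_pos: [0.5393, 0.3228, 0.1588]
orientation: [-3.139, -0.002, 2.968]
contact_force: [0.1, 0.3, -0.1]
finger_gap: 0.0771
grip_force: 0.0
n 4296 centre 535.4 287.4 dia 56.4 z 11.4 p2-98 [[510.0, 262.0], [560.0, 313.0]]
tcp [539.3 322.8 158.8] tool shift x,y -2.3 -35.5
n 2483 centre 535.3 287.1 dia 34.9 z 19.9 p2-98 [[519.0, 272.0], [551.0, 303.0]]
tcp [539.2 322.1 159. ] tool shift x,y -2.2 -35.1
```

```bash
python3 -m creep '[[0,0,0,-2.2,-20,0,0.95],[0,0,0,0,-15,0,0.95],[0,0,0,0,0,20,0.95],[0,0,0,0,0,25,0.95],[0,0,0,0,0,25,0.95],[0,0,0,0,0,11,0.95],[0,0,0,0,0,3,0.95],[0,0,0,0,0,0,0.95],[0,0,0,0,0,0,0.3],[0,0,0,0,0,0,0.3],[0,0,0,0,0,0,0.3],[0,0,0,0,0,0,0.3],[0,0,0,0,0,0,0.3]]';python3 -c "
from h import *
go(robot.observe(),(495,-236))"
```

```text
time_s: 8.45
eef_pos: [0.5371, 0.2888, 0.0783]
orientation: [3.14, 0.003, 2.967]
contact_force: [-0.3, -3.0, 6.2]
finger_gap: 0.0517
grip_force: 61.2
tcp [537.1 288.8  78.3] tool shift x,y -49.4 -524.2
```

```bash
python3 -m creep '[[0,0,0,0,0,-15,0.3],[0,0,0,0,0,-25,0.3],[0,0,0,0,0,-25,0.3],[0,0,0,-3.3,-20,-10,0.3],[0,0,0,-3.3,-36,0,0.3],[0,0,0,-3.3,-36,0,0.3],[0,0,0,-3.3,-36,0,0.3],[0,0,0,-3.3,-36,0,0.3],[0,0,0,-3.3,-36,0,0.3],[0,0,0,-3.3,-36,0,0.3],[0,0,0,-3.3,-36,0,0.3],[0,0,0,-3.3,-36,0,0.3],[0,0,0,-3.3,-36,0,0.3],[0,0,0,-3.3,-36,0,0.3],[0,0,0,-3.3,-36,0,0.3],[0,0,0,-3.3,-36,0,0.3],[0,0,0,-3.3,-36,0,0.3],[0,0,0,-3.3,-36,0,0.3],[0,0,0,0,0,0,0.3],[0,0,0,0,0,0,0.3]]';python3 -c "
from h import *
s=robot.observe();p,d,c=snap('wrist','w7');e=np.array(s['eef_pos'])*1000;print(s['finger_gap'],s['grip_force'])
P=cloud(d,c)*1000;w=s['orientation'][2]
m=(d>0)&(np.hypot(P[...,0]-e[0],P[...,1]-e[1])<31);Q=P[m];L=(Q[:,:2]-e[:2])@np.array([[np.cos(w),np.sin(w)],[np.sin(w),-np.cos(w)]]).T
T=(Q[:,2]>e[2]-64)&(Q[:,2]<e[2]-52)&(abs(L[:,1])<20);print(T.sum(),np.percentile(Q[T,2],[5,50,95]),cv2.minEnclosingCircle(L[T].astype(np.float32)))
go(s,(495,-237))
"
```

```text
time_s: 10.12
eef_pos: [0.4943, -0.2383, 0.1518]
orientation: [-3.141, 0.002, 2.963]
contact_force: [-0.9, 0.6, -2.9]
finger_gap: 0.0519
grip_force: 63.1
0.05187584779069375 63.07617902755737
6050 [89.48159467 93.50674892 94.53362499] ((1.4329789876937866, 0.7820426225662231), 17.545686721801758)
tcp [ 494.3 -238.3  151.8] tool shift x,y -0.4 1.4
```

View pics/w7.png

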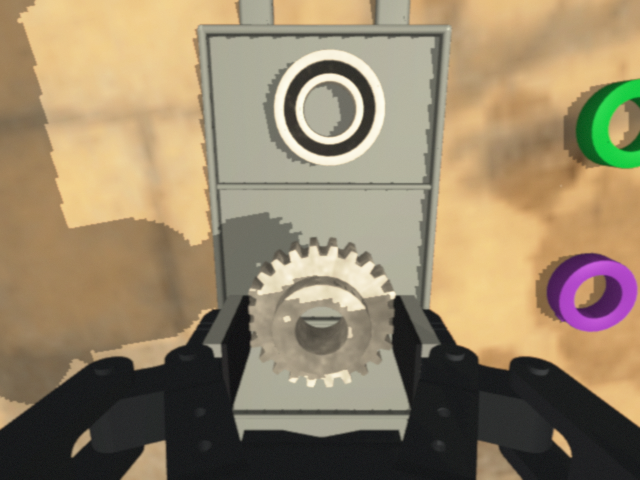

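The gear is held level at (322,320), over the second compartment. The bearing lies centred in the first at (330,107).

```bash
python3 -m creep '[[0,0,0,0,1,20,0.3],[0,0,0,0,0,25,0.3],[0,0,0,0,0,16,0.3],[0,0,0,0,0,6,0.3],[0,0,0,0,0,3,0.3],[0,0,0,0,0,0,0.3],[0,0,0,0,0,0,0.85],[0,0,0,0,0,0,0.85],[0,0,0,0,0,0,0.85],[0,0,0,0,0,0,0.85],[0,0,0,0,0,-10,0.85],[0,0,0,0,0,-25,0.85],[0,0,0,0,0,-25,0.85],[0,0,0,0,0,-20,0.85],[0,0,0,0,0,0,0.85]]';python3 -c "
from h import *
s=robot.observe();find('w8',(495,-237),23);go(s,(463,64))"
```

```text
time_s: 11.42
eef_pos: [0.4965, -0.2363, 0.1657]
orientation: [-3.139, 0.008, 2.967]
contact_force: [0.3, -1.7, 0.4]
finger_gap: 0.0725
grip_force: 0.0
n 2421 centre 493.0 -232.6 dia 34.5 z 22.9 p2-98 [[477.0, -248.0], [509.0, -217.0]]
tcp [ 496.5 -236.3  165.7] tool shift x,y 4.1 3.1
tcp [ 496.5 -236.3  165.7] tool shift x,y 85.2 290.0
```

```bash
python3 -m creep '[[0,0,0,9.5,18,0,0.8],[0,0,0,9.5,34,0,0.8],[0,0,0,9.5,34,0,0.8],[0,0,0,9.5,34,0,0.8],[0,0,0,9.5,34,0,0.8],[0,0,0,9.5,34,0,0.8],[0,0,0,9.5,34,0,0.8],[0,0,0,9.5,34,0,0.8],[0,0,0,9.5,34,0,0.8],[0,0,0,0,0,0,0.8],[0,0,0,0,0,0,0.8]]';python3 -c "
from h import *
find('w9',(463,64),14)"
```

```text
time_s: 12.38
eef_pos: [0.4594, 0.0671, 0.1604]
orientation: [-3.141, -0.002, 2.971]
contact_force: [-0.5, -0.1, -0.5]
finger_gap: 0.0682
grip_force: 0.0
n 3021 centre 462.7 64.9 dia 42.4 z 13.6 p2-98 [[443.0, 46.0], [482.0, 84.0]]
tcp [459.4  67.1 160.4] tool shift x,y -3.7 -1.6
```

```bash
python3 -m creep '[[0,0,0,-3.7,-1.6,20,0.8],[0,0,0,0,0,25,0.8],[0,0,0,0,0,22,0.8],[0,0,0,0,0,10,0.8],[0,0,0,0,0,5,0.8],[0,0,0,0,0,0,0.8],[0,0,0,0,0,0,0.8]]';python3 -m creep '[[0,0,0,0,0,0,0.2],[0,0,0,0,0,0,0.2],[0,0,0,0,0,0,0.2],[0,0,0,0,0,0,0.2],[0,0,0,0,0,0,0.2],[0,0,0,0,0,0,0.2]]';python3 -c "
from h import *
go(robot.observe(),(564.2,-248.5))"
```

```text
time_s: 13.02
eef_pos: [0.464, 0.0623, 0.0789]
orientation: [-3.141, -0.0, 2.965]
contact_force: [0.3, -0.5, -0.2]
finger_gap: 0.0688
grip_force: 0.0
time_s: 13.52
eef_pos: [0.4644, 0.0631, 0.0803]
orientation: [3.141, 0.003, 2.967]
contact_force: [-1.1, -1.5, 6.8]
finger_gap: 0.0385
grip_force: 59.4
tcp [464.4  63.1  80.3] tool shift x,y -152.3 -289.6
```

```bash
python3 -m creep '[[0,0,0,0,0,-15,0.2],[0,0,0,0,0,-25,0.2],[0,0,0,0,0,-25,0.2],[0,0,0,0,0,-10,0.2],[0,0,0,-15.2,-29,0,0.2],[0,0,0,-15.2,-29,0,0.2],[0,0,0,-15.2,-29,0,0.2],[0,0,0,-15.2,-29,0,0.2],[0,0,0,-15.2,-29,0,0.2],[0,0,0,-15.2,-29,0,0.2],[0,0,0,-15.2,-29,0,0.2],[0,0,0,-15.2,-29,0,0.2],[0,0,0,-15.2,-29,0,0.2],[0,0,0,-15.2,-29,0,0.2],[0,0,0,0,0,0,0.2],[0,0,0,0,0,0,0.2]]';python3 -c "
from h import *
s=robot.observe();p,d,c=snap('wrist','w10');e=np.array(s['eef_pos'])*1000;print(s['finger_gap'],s['grip_force'])
P=cloud(d,c)*1000;w=s['orientation'][2]
m=(d>0)&(np.hypot(P[...,0]-e[0],P[...,1]-e[1])<26);Q=P[m];L=(Q[:,:2]-e[:2])@np.array([[np.cos(w),np.sin(w)],[np.sin(w),-np.cos(w)]]).T
T=(Q[:,2]>e[2]-72)&(Q[:,2]<e[2]-56)&(abs(L[:,1])<15);print(T.sum(),np.percentile(Q[T,2],[5,50,95]),cv2.minEnclosingCircle(L[T].astype(np.float32)))
go(s,(564.2,-248.5))
"
```

```text
time_s: 14.85
eef_pos: [0.5636, -0.2507, 0.1542]
orientation: [-3.141, 0.001, 2.965]
contact_force: [-0.5, 1.5, -1.3]
finger_gap: 0.0383
grip_force: 60.7
0.03833534910066875 60.67712187767029
5360 [83.88230355 87.45273702 88.47502429] ((2.1897504329681396, 0.748435914516449), 21.37640380859375)
tcp [ 563.6 -250.7  154.2] tool shift x,y -0.2 2.3
```

View pics/w10.png

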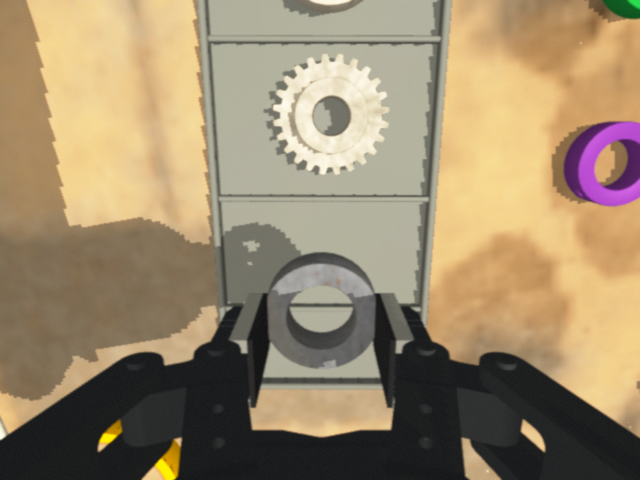

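The collar is held level at (322,310). The gear lies in compartment 2 at (330,115). The ribs show at rows 197 and 303.

```bash
python3 -c "
from h import *
s=robot.observe();c=robot.camera_info('wrist')
for v in (40,197,304,382): 
  q=ray(325,v,.008,c)[:2]*1000-[514.3,-240]; print(v,q@[.9848,-.1736])
print('tcp',(np.array(s['eef_pos'])[:2]*1000-[514.3,-240])@[.9848,-.1736])"
```

```text
40 -58.08484619154356
197 16.89730647142869
304 77.60542703219977
382 128.03191804069277
tcp 49.17302585106705
```

```bash
python3 -m creep '[[0,0,0,-0.5,2,20,0.2],[0,0,0,0,0,25,0.2],[0,0,0,0,0,17,0.2],[0,0,0,0,0,6,0.2],[0,0,0,0,0,3,0.2],[0,0,0,0,0,0,0.2],[0,0,0,0,0,0,0.7],[0,0,0,0,0,0,0.7],[0,0,0,0,0,0,0.7],[0,0,0,0,0,0,0.7],[0,0,0,0,0,-10,0.7],[0,0,0,0,0,-25,0.7],[0,0,0,0,0,-25,0.7],[0,0,0,0,0,-20,0.7],[0,0,0,0,0,0,0.7]]';python3 -c "
from h import *
s=robot.observe();find('w11',(564,-248),17);go(s,(428,174.5))"
```

```text
time_s: 16.15
eef_pos: [0.5664, -0.2482, 0.1682]
orientation: [-3.139, 0.009, 2.967]
contact_force: [0.9, -1.1, 0.1]
finger_gap: 0.0599
grip_force: 0.0
n 2988 centre 561.3 -244.0 dia 42.1 z 16.6 p2-98 [[541.0, -263.0], [580.0, -225.0]]
tcp [ 566.4 -248.2  168.2] tool shift x,y 5.8 3.3
tcp [ 566.4 -248.2  168.2] tool shift x,y 209.8 392.2
```

```bash
python3 -m creep '[[0,0,0,10,20,0,0.7],[0,0,0,16.6,31,0,0.7],[0,0,0,16.6,31,0,0.7],[0,0,0,16.6,31,0,0.7],[0,0,0,16.6,31,0,0.7],[0,0,0,16.6,31,0,0.7],[0,0,0,16.6,31,0,0.7],[0,0,0,16.6,31,0,0.7],[0,0,0,16.6,31,0,0.7],[0,0,0,16.6,31,0,0.7],[0,0,0,16.6,31,0,0.7],[0,0,0,16.6,31,0,0.7],[0,0,0,16.6,31,0,0.7],[0,0,0,0,0,0,0.7],[0,0,0,0,0,0,0.7]]';python3 -c "
from h import *
m=find('w12',(428,174.5),13)
s=robot.observe();p,d,c=snap('wrist','w13');P=cloud(d,c)*1000
D=np.hypot(P[...,0]-428,P[...,1]-174.5);Q=P[(d>0)&(D<20)&(P[...,2]>10)&(P[...,2]<17)][:,:2]
H=cv2.convexHull(Q.astype(np.float32))[:,0];a=np.radians(np.arange(0,60,1))
# width of the hull over directions modulo 60: the flats are where the summed width is least
W=[sum(np.ptp(H@[np.cos(t+k*np.pi/3),np.sin(t+k*np.pi/3)]) for k in range(3))/3 for t in a]
i=int(np.argmin(W));print('flat normals at deg',i,'mod 60; width',min(W),max(W));print('tool y dir',np.degrees(s['orientation'][2])-90)
v,u=np.where((d>0)&(D<20)&(P[...,2]>10));cv2.imwrite('pics/nut.png',cv2.resize(p[v.min()-20:v.max()+20,u.min()-20:u.max()+20,::-1],None,fx=4,fy=4))"
```

```text
time_s: 17.45
eef_pos: [0.4246, 0.1769, 0.1624]
orientation: [-3.141, -0.001, 2.971]
contact_force: [-0.2, -1.0, 0.5]
finger_gap: 0.0599
grip_force: 0.0
n 1089 centre 427.4 175.9 dia 27.5 z 12.4 p2-98 [[415.0, 164.0], [439.0, 188.0]]
tcp [424.6 176.9 162.4] tool shift x,y -2.9 -0.4
flat normals at deg 37 mod 60; width 24.43134275795312 27.18130308185451
tool y dir 80.14678549171299
```

View pics/nut.png

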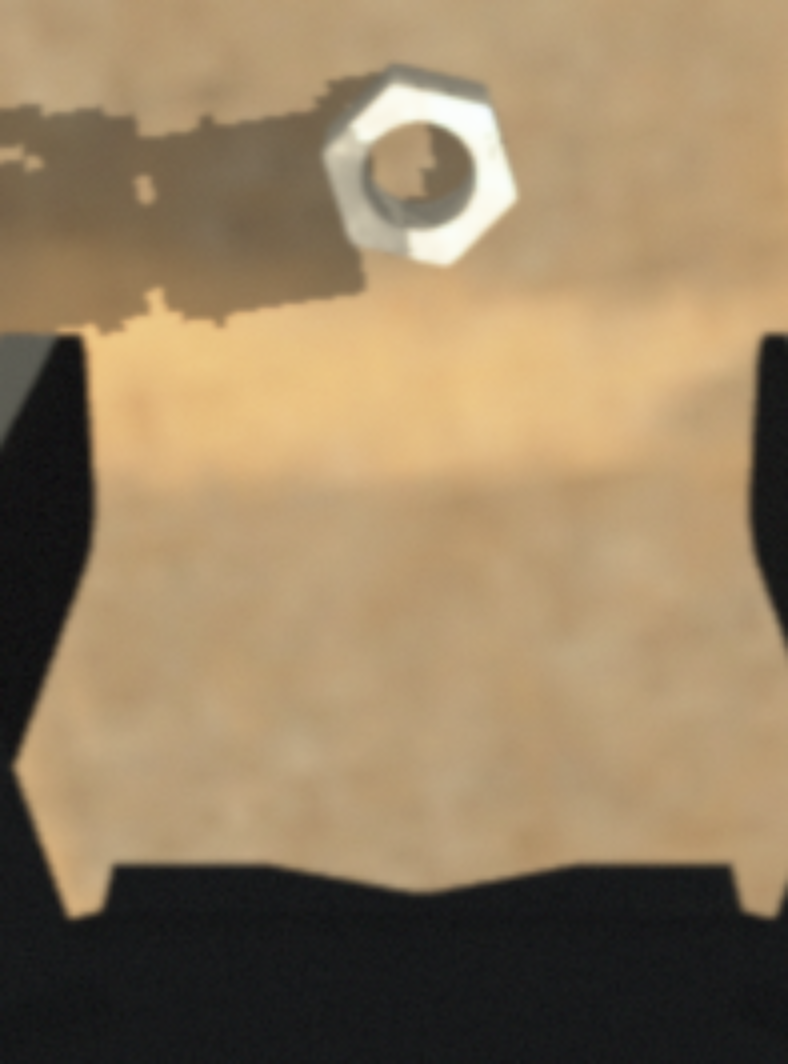

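The nut's near-right flat, (487,95) to (517,190), has its normal about 17° off the tool's y. That agrees with the hull's 97° against 80°, so I turn by -17°.

```bash
python3 -m creep '[[0,0,0,-2.7,-0.5,5,0.6],[0,0,-5.7,0,0,15,0.6],[0,0,-5.7,0,0,15,0.6],[0,0,-5.6,0,0,20,0.6],[0,0,0,0,0,15,0.6],[0,0,0,0,0,7,0.6],[0,0,0,0,0,4,0.6],[0,0,0,0,0,0,0.6],[0,0,0,0,0,0,0.6]]';python3 -m creep '[[0,0,0,0,0,0,0.1],[0,0,0,0,0,0,0.1],[0,0,0,0,0,0,0.1],[0,0,0,0,0,0,0.1],[0,0,0,0,0,0,0.1],[0,0,0,0,0,0,0.1],[0,0,0,0,0,0,0.1]]'
```

```text
time_s: 18.3
eef_pos: [0.4291, 0.1741, 0.0821]
orientation: [-3.142, 0.0, -3.021]
contact_force: [0.1, 0.7, -0.3]
finger_gap: 0.0512
grip_force: 0.0
time_s: 18.88
eef_pos: [0.429, 0.1747, 0.083]
orientation: [3.142, 0.002, -3.019]
contact_force: [0.2, -0.8, 4.9]
finger_gap: 0.0207
grip_force: 58.6
```

```bash
python3 -m creep '[[0,0,0,0,0,-15,0.1],[0,0,5.7,0,0,-25,0.1],[0,0,5.7,0,0,-25,0.1],[0,0,5.6,0,0,-12,0.1],[0,0,0,-18.6,-28.1,0,0.1],[0,0,0,-18.6,-28.1,0,0.1],[0,0,0,-18.6,-28.1,0,0.1],[0,0,0,-18.6,-28.1,0,0.1],[0,0,0,-18.6,-28.1,0,0.1],[0,0,0,-18.6,-28.1,0,0.1],[0,0,0,-18.6,-28.1,0,0.1],[0,0,0,-18.6,-28.1,0,0.1],[0,0,0,-18.6,-28.1,0,0.1],[0,0,0,-18.6,-28.1,0,0.1],[0,0,0,-18.6,-28.1,0,0.1],[0,0,0,-18.6,-28.1,0,0.1],[0,0,0,-18.6,-28.1,0,0.1],[0,0,0,-18.6,-28.1,0,0.1],[0,0,0,0,0,0,0.1],[0,0,0,0,0,0,0.1]]';python3 -c "
from h import *
s=robot.observe();p,d,c=snap('wrist','w14');e=np.array(s['eef_pos'])*1000;print(s['finger_gap'],s['grip_force'])
P=cloud(d,c)*1000;w=s['orientation'][2]
m=(d>0)&(np.hypot(P[...,0]-e[0],P[...,1]-e[1])<20);Q=P[m];L=(Q[:,:2]-e[:2])@np.array([[np.cos(w),np.sin(w)],[np.sin(w),-np.cos(w)]]).T
T=(Q[:,2]>e[2]-76)&(Q[:,2]<e[2]-56)&(abs(L[:,1])<11);print(T.sum(),np.percentile(Q[T,2],[5,50,95]),cv2.minEnclosingCircle(L[T].astype(np.float32)))
go(s,(617.7,-258.3))
"
```

```text
time_s: 20.55
eef_pos: [0.6172, -0.26, 0.159]
orientation: [-3.141, 0.001, 2.965]
contact_force: [-0.7, 1.6, -1.3]
finger_gap: 0.0204
grip_force: 58.9
0.020353076928419516 58.85274957472575
2497 [84.19466002 88.55842526 96.90260897] ((1.6438742876052856, -1.0321094989776611), 14.483684539794922)
tcp [ 617.2 -260.   159. ] tool shift x,y -0.1 1.8
```

View pics/w14.png

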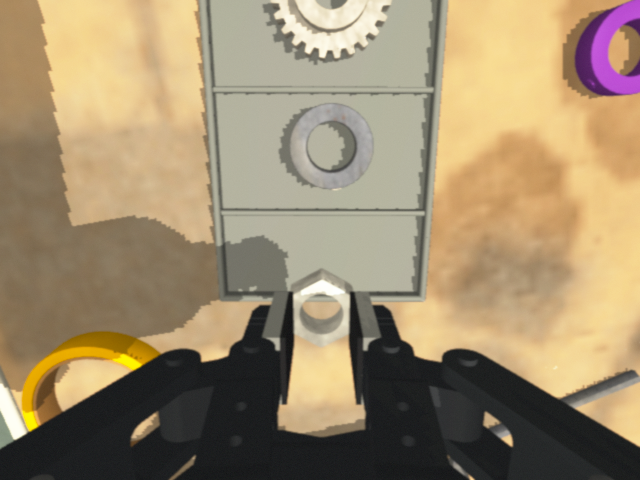

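The nut is held level at (322,308). Rib 3 is at row 211, the far rim at rows 291–299, and the collar lies centred in compartment 3 at (331,147). I'll check the lengthwise position.

```bash
python3 -c "
from h import *
s=robot.observe();c=robot.camera_info('wrist')
for v,z,t in ((90,.008,19),(211,.008,82),(295,.01,131.5)): 
  q=ray(325,v,z,c)[:2]*1000-[514.3,-240]; print(v,q@[.9848,-.1736],'nominal',t)
print('tcp',(np.array(s['eef_pos'])[:2]*1000-[514.3,-240])@[.9848,-.1736])"
```

```text
90 18.342489086968516 nominal 19
211 79.82246307792036 nominal 82
295 127.82915062718854 nominal 131.5
tcp 103.65365901648065
```

```bash
python3 -m creep '[[0,0,0,-2,1,20,0.1],[0,0,0,0,0,25,0.1],[0,0,0,0,0,18,0.1],[0,0,0,0,0,6,0.1],[0,0,0,0,0,3.5,0.1],[0,0,0,0,0,0,0.1],[0,0,0,0,0,0,0.6],[0,0,0,0,0,0,0.6],[0,0,0,0,0,0,0.6],[0,0,0,0,0,0,0.6],[0,0,0,0,0,-10,0.6],[0,0,0,0,0,-25,0.6],[0,0,0,0,0,-25,0.6],[0,0,0,10,0,-25,0.6],[0,0,0,30,0,-25,0.6],[0,0,0,30,0,-25,0.6],[0,0,0,30,0,-25,0.6],[0,0,0,30,0,-25,0.6],[0,0,0,0,0,0,0.6],[0,0,0,0,0,0,0.6]]';python3 - <<'E'
from h import *
p,d,c=snap('scene','end');snap('wrist','endw');P=cloud(d,c)*1000
m=(d>0)&(P[...,2]>10)&(P[...,2]<60);m=m.astype(np.uint8)
for n,q,h in (("bearing",(421,-221),18),("gear",(493,-233),23),("collar",(561,-244),17),("nut",(617,-257),16),("ring",(586,64),13),("bush",(437,295),28),("collet",(495,396),47)):
    D=np.hypot(P[...,0]-q[0],P[...,1]-q[1]);T=P[(m>0)&(D<27)&(P[...,2]>h-3)]
    (x,y),r=cv2.minEnclosingCircle(T[:,:2].astype(np.float32)) if len(T) else ((0,0),0)
    o=np.array([x-514.3,y+240]);print(n,round(x),round(y),"d",round(2*r),"z",T[:,2].mean().round(1),"tray x,y",(o@[.985,-.174]).round(1),(o@[.174,.985]).round(1))
E
```

```text
time_s: 22.27
eef_pos: [0.4903, -0.2351, 0.2744]
orientation: [-3.14, 0.005, 2.966]
contact_force: [0.1, -0.0, -0.5]
finger_gap: 0.0513
grip_force: 0.0
bearing 422 -221 d 52 z 17.5 tray x,y -94.4 2.2
gear 493 -233 d 36 z 23.0 tray x,y -21.8 3.0
collar 562 -244 d 45 z 16.7 tray x,y 47.7 4.7
nut 617 -256 d 27 z 15.6 tray x,y 104.4 2.6
ring 586 65 d 43 z 12.4 tray x,y 17.3 313.1
bush 438 294 d 33 z 28.1 tray x,y -168.1 512.6
collet 495 395 d 34 z 47.3 tray x,y -129.1 622.6
```

View pics/endw.png

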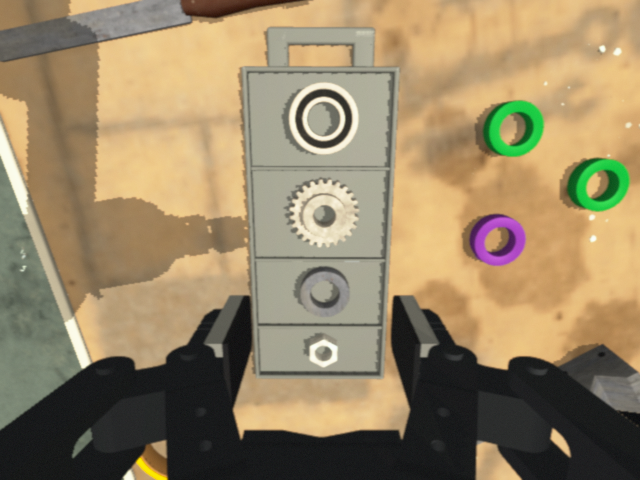

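All four parts lie flat and centred: bearing (323,118), gear (323,213), collar (323,291) and nut (322,350), with the tab at the top. The ring, bush and collet have not moved.

```bash
python3 -c "
from station import robot
print(robot.close_job())"
```

```text
the job is handed in; nothing more can be done
None
```

The kit is handed in at about 22 s: the bearing, gear, collar and nut lie flat in compartments 1 to 4 from the tab, each measured within about 3 mm of its centre lengthwise; the ring, bush and collet were not moved, and the verdict itself was not reported back.

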